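# Change a tripod over from evaporating basin to crucible

## Robot

A 6-joint arm with a two-finger parallel gripper is mounted at the origin on a cart in front of the work surface, level with it; the furniture and walls round the work are solid. World frame = base frame: x ahead of the robot, y to its left, z up, the work surface at z = 0. Lengths are in mm, angles in degrees, forces in N, time in s.
With the tool pointing down it reaches from about 250 to 725 mm from the base axis. Payload 9.7 kg.
Tool frame: the origin (TCP) lies at the very end of the fingers, on their centre line; the grasp point (between the pads) lies 19 mm behind it; z points along the fingers, y is the line along which they close (so a half turn about z gives the same grasp; the last joint's range is limited). The gripper opens to 85 mm and grips with 20 to 120 N. Pads are 22 mm wide; open, the fingers measure 114 mm over their backs; the gripper's body (76 mm by 85 mm) begins 54 mm behind the grasp point. The pads swing forward as they close: fully open they stand 13 mm farther back than shut.
Start: joints at [-73.969, 4.979, 10.078, 95.1, 0, 90], TCP at [151.887, -528.609, 231.284] pointing down, gripper open.
Joint ranges: [-179.16, 179.16], [-48.56, 103.87], [-65.8, 70.77], [-126.05, 130.52], [-82.76, 87.17], [-180, 180]. Speed limits (degrees/s): [127.2, 127.2, 147.25, 180, 180, 180].

## Interface

Orientations are given as a 3x3 rotation matrix whose columns are the frame's x, y, z axes.
In Python, from station import * gives the robot as it stands. Calls block until the motion is done:
- move_pose(position, orientation): joint-space move of the TCP to a pose.
- move_l(position, speed=150, rot=None, max_force=None): straight line of the TCP; rot=None keeps the orientation; speed is the mean speed in mm/s. With max_force (N) it stops when the force on the tool has changed by that much, and returns True; else False.
- set_joints(angles): joint-space move.
- command_gripper(opening, f_grip=None): finger opening in mm; f_grip is the grip in N (None keeps the last); returns when the fingers have stopped.
- hold(seconds).
- inverse_kinematics(position, orientation): joint angles nearest the present ones, or None.
- snapshot(name): name is "scene" or "top"; returns (picture, depth): 420x560x3 uint8, red, green, blue; 420x560 float32, mm along the optical axis (not along the pixel's ray), 0 where there is no reading.
- camera_model(name): a dict with "fovy" (degrees; the focal length in pixels is half the picture's height over the tangent of half this angle, whatever the lens; pixels are square), "cx", "cy" (the principal point, pixels), "R" (3x3) and "t" (3): a world point X has camera coordinates R X + t. Camera axes: x right, y down, z forward; pixel columns grow to the right and rows downward; lengths in mm; the calibration is good to about 2 mm. A picture is of the moment at which its call begins. camera_model takes no time and is no camera call.
A pose or a line that the arm cannot do raises Unreachable and nothing moves.
- sign_off(): hands the job in; it is judged then, once.
Readings, each from a call of its own:
- current_clock(): time.
- current_joint_positions(): joint angles.
- current_joint_vel(): joint speeds.
- current_joint_efforts(): joint torques, N m.
- current_tool_pos(): TCP position.
- current_tcp_rot(): TCP orientation.
- current_wrist_force(): force on the tool from outside, world axes, zero at the start.
- current_ft_torque(): the same for the moment, N m.
- current_gripper_width(): finger opening in mm.
- current_gripper_force(): force on a finger pad.
Only numpy, scipy, OpenCV 4.12 (cv2) and the standard library are available. Lean on these libraries where they do the work, as an engineer would, in place of code of your own. Each camera call takes 0.05 s, during which the arm holds its last target. There are 200 camera calls.

## Task

Change the tripod over from the evaporating basin to the crucible. Move the basin and the wide pipe-clay triangle under it off to the grey heat mat, so that the triangle lies flat on the mat and the basin stands in it again. In their place lay the narrow pipe-clay triangle centred on the tripod, seat the crucible upright in it and put the lid on the crucible. Keep the basin and crucible upright throughout, and leave the dropper bottle, eraser and conical flask where they stand.

Things in the scene. Friction and masses are not known exactly. Their poses are not given: they have to be found in the camera images.
- tripod: Dark steel tripod, fixed. Its flat top ring (inner diameter 60, outer 86, 6 mm thick) has its upper face 110 mm above the bench; three slightly splayed legs, feet within 62 mm of the axis; a glass spirit burner 71 mm high stands under the ring. Origin on the bench on the tripod's axis.
- mat: Grey rectangular heat mat, fixed flat on the bench, empty, 250 x 170 x 6 mm; origin at the centre of its underside, own x along the 250 mm side, y along the 170 mm side. Long enough for the wide triangle at one end and the basin put down beside it at the other.
- wide_triangle: Larger pipe-clay triangle, at first on the tripod under the basin: 3 white tubes 10 mm thick, 74 long; tube middles 27 mm from centre at 0, 120, 240 deg from own x, tube across that direction; wire tails at 60, 180, 300 deg to 70 mm out. Origin: centre, level with tubes' underside. Opening radius 22 (crucible falls through). Pinch one tube across its middle, fingertips 2 mm over what it lies on. 42-84 g.
- narrow_triangle: Smaller pipe-clay triangle, flat on the bench: like the wide one, tubes 10 mm thick and 56 long, their middles 21.5 mm from the centre at 0, 120, 240 deg from own x; wire tails end 59 mm out. Origin: centre, level with tubes' underside. Opening radius 16.5 mm holds the crucible. Centred at any yaw, its tubes rest across the tripod ring. Pinch one tube as with the wide one. 32-63 g.
- basin: White porcelain evaporating basin: round bowl 32 mm high, outer diameter 62 mm over its upright wall (top 16 mm), flat foot 38 mm across, on which it also stands on a flat surface. Origin: centre of its underside. Seated in the wide triangle its foot is about 3 mm above the tubes' underside and its rim 25 mm above the tube tops. Grasp across the rim from above. 49-98 g.
- crucible: White porcelain crucible, open cup tapering downwards, 38 mm high, outer diameter 40 mm over its upright rim (top 10 mm), foot 22 mm across, mouth 35 mm. Origin: centre of its underside. On the bench at first. Seated in the narrow triangle its underside is about 9 mm below the tubes' underside, its rim 19 mm above the tube tops. Grasp across the rim from above. 28-56 g.
- crucible_lid: White porcelain crucible lid: disc 42 mm across (3 to 6 mm above the origin), upright round knob on top (10 mm diameter, up to 20.5 mm above the origin), tapered centring boss below (28 to 21 mm across) that drops into the crucible's mouth. Origin: centre of the boss's underside. Lies boss down on the bench at first; on the crucible its origin is 35 mm above the crucible's. Grasp the knob. 14-28 g.
- dropper: Bystander: small brown dropper bottle with a black rubber bulb, 34 mm across, 102 mm high, standing among the things; origin at the centre of its underside. Not to be disturbed.
- eraser: Bystander: small eraser in a sleeve, 19 x 42 x 12 mm, lying on the bench; origin at the centre of its underside. Not to be disturbed.
- flask: Bystander: conical glass flask, 78 mm across, 112 mm high, standing towards the back; origin at the centre of its underside. Not to be disturbed.
There are look-alikes about, which are no part of the job. What is shaped like the tripod but purple is not meant.

How it is judged:
By the outcome, as a careful person would: the job done as asked, in the order asked, and still so for the second after the job is handed in, with the robot touching nothing.
It also fails if it takes over 134 s, if anything falls off the work surface, if the arm or the gripper's body presses on something with over 40 N, if the wrist force passes 120 N, or if a joint passes its speed limit or range.

## Working session

There is one attempt and no reset: what is moved stays moved. The work goes in short steps, each a Python script; the robot and the scene stay as the last script left them, time stands still between calls to the robot, and variables do not carry over. Pictures are saved under pics/ and viewed, at most 14 in all, crops included, and the job is handed in when it is done.

```bash
mkdir -p pics; ls; cat > h.py <<'E'
from station import *
import numpy as np, cv2
def pix(name,u,v,z,cm=None):
    c=cm or camera_model(name); f=210/np.tan(np.radians(c['fovy']/2))
    R=np.array(c['R']);t=np.array(c['t']); d=R.T@np.array([(u-c['cx'])/f,(v-c['cy'])/f,1]); o=-R.T@t
    return o+d*(z-o[2])/d[2]
def cloud(name,dep):
    c=camera_model(name); f=210/np.tan(np.radians(c['fovy']/2))
    v,u=np.mgrid[:420,:560]; P=np.stack([(u-c['cx'])/f*dep,(v-c['cy'])/f*dep,dep],-1)
    return (P-np.array(c['t']))@np.array(c['R'])
E
python3 - <<'E'
from h import *
for n in ('scene','top'):
    p,d=snapshot(n); np.save(n+'0.npy',d); cv2.imwrite(f'pics/{n}0raw.png',p[:,:,::-1])
    cv2.imwrite(f'pics/{n}0.png',cv2.resize(p[:,:,::-1],(800,600),interpolation=cv2.INTER_CUBIC))
    c=camera_model(n); print(n,c)
print(current_clock())
E
```

```text
pics
scene {'fovy': 43.28489018180692, 'cx': 273.29304969035303, 'cy': 209.72744763714854, 'R': array([[ 5.62356347e-01, -8.26894627e-01,  7.84577448e-04],
       [-4.44153165e-01, -3.02860736e-01, -8.43210140e-01],
       [ 6.97483552e-01,  4.73836102e-01, -5.37583522e-01]]), 't': array([-317.09443489,  276.33626219, 1475.60165611])}
top {'fovy': 48.30875119167813, 'cx': 275.2646611480722, 'cy': 211.5037439221917, 'R': array([[ 1.51139946e-02, -9.99885757e-01,  2.02736280e-04],
       [-9.93099693e-01, -1.50350004e-02, -1.16305413e-01],
       [ 1.16295174e-01,  1.55650205e-03, -9.93213476e-01]]), 't': array([ -85.2913677 ,  468.39885373, 1276.80790717])}
0.1
```

View pics/top0.png

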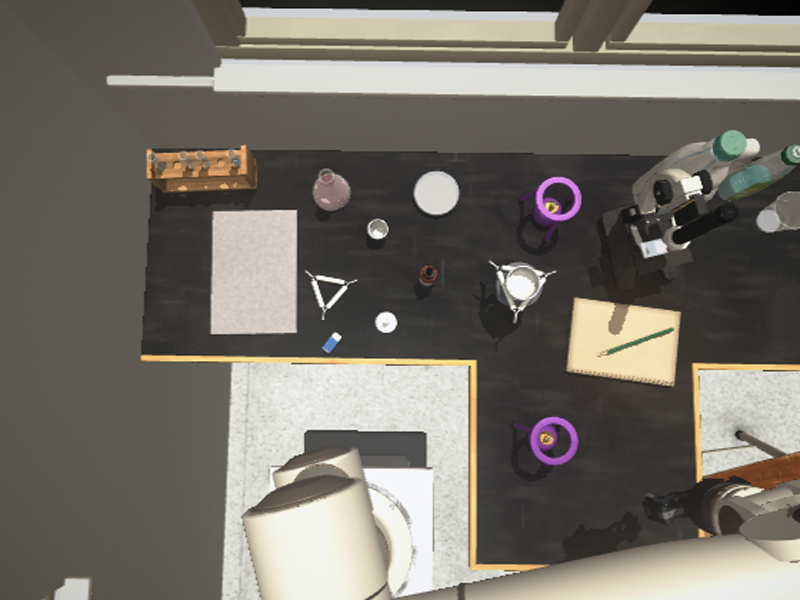

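View pics/scene0.png

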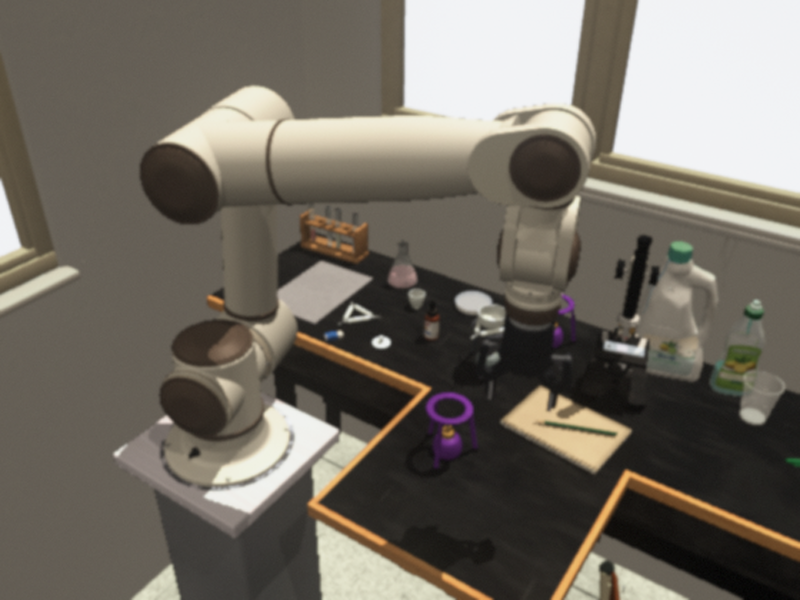

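The top view shows the white triangle and basin on the dark tripod at (519,285). The purple look-alike tripods are at (557,200) and (553,441). The mat is at (254,272), the narrow triangle at (329,292), the lid at (386,322) and the crucible at (377,229). The dish at (436,193) is a possible basin look-alike and is far too big. I'll check these in a close crop.

```bash
python3 - <<'E'
from h import *
p=cv2.imread('pics/top0raw.png')
def crop(u0,v0,w,h,s): return cv2.resize(p[v0:v0+h,u0:u0+w],None,fx=s,fy=s,interpolation=cv2.INTER_CUBIC)
a=crop(205,145,80,105,5.7) # left
b=crop(335,170,60,62,5.7)
img=np.zeros((600,800,3),np.uint8); img[:a.shape[0],:a.shape[1]]=a; img[:b.shape[0],458:458+b.shape[1]]=b[:,:342]
cv2.imwrite('pics/crop0.png',img)
# mat corners
d=np.load('top0.npy')
for (u,v) in [(211.5,210.5),(297,210.5),(297,333),(211,334)]: print('mat',pix('top',u*.7,v*.7,6).round(1))
P=cloud('top',d); z=P[...,2]
def blob(u,v,r,zl,zh):
    u,v=u*.7,v*.7; vv,uu=np.mgrid[:420,:560]; m=(np.hypot(uu-u,vv-v)<r)&(z>zl)&(z<zh); q=P[m]; return len(q),q.mean(0).round(1),q.min(0).round(1),q.max(0).round(1)
print('cruc',blob(377,229,14,25,60)); print('lid',blob(386,322,12,2,40)); print('basin',blob(519,285,18,128,160))
print('dropper',blob(428,275,14,60,120)); print('flask',blob(330,190,25,20,130)); print('nar',blob(329,292,24,5,30)); print('tri',blob(519,285,30,112,128)); print('eras',blob(332,343,12,5,30))
E
```

```text
mat [652.4 290.6   6. ]
mat [655.  118.4   6. ]
mat [408.  110.6   6. ]
mat [403.5 279.9   6. ]
cruc (64, array([614.4, -45.9,  35.6]), array([593.2, -64.2,  25.1]), array([633.1, -27.6,  43.3]))
lid (207, array([433.2, -64.4,   6.7]), array([402.7, -97.8,   2. ]), array([465. , -35.3,  23.3]))
basin (142, array([ 496.5, -310.1,  140.1]), array([ 464.8, -340. ,  128.1]), array([ 525.7, -277.7,  149.6]))
dropper (79, array([ 520.8, -143.3,   77.6]), array([ 509. , -155.6,   60.1]), array([ 537. , -131.1,  100.8]))
flask (496, array([687.3,  48.1,  55. ]), array([658.9,  16.9,  20.1]), array([728.2,  85.7, 116.9]))
nar (244, array([493.6,  54.7,   8.5]), array([428.8,  -0. ,   5. ]), array([555.1, 116.1,  17.2]))
tri (579, array([ 495.1, -307.1,  118.4]), array([ 427.6, -374.7,  112. ]), array([ 540. , -254.2,  127.8]))
eras (107, array([391.1,  41.8,  11.4]), array([369.8,   8.7,   5. ]), array([420.6,  70.5,  19.7]))
```

View pics/crop0.png

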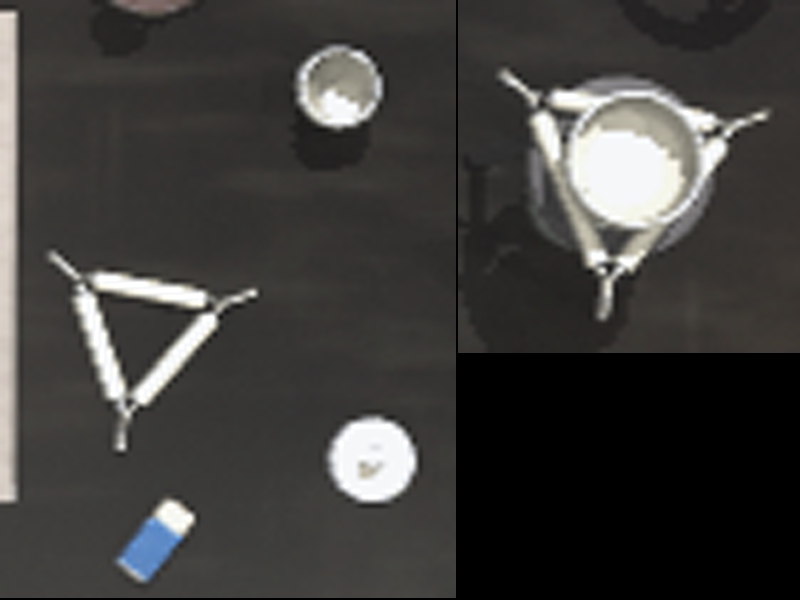

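The crop confirms the crucible at crop pixel (339,87), the lid at (372,460), the eraser at (157,540), the narrow triangle with middle ≈(142,331), and the basin in the wide triangle at (634,160). Next I'll compute positions and grasps.

```bash
cat >> h.py <<'E'
def Rt(yaw):
    y=np.array([np.cos(np.radians(yaw)),np.sin(np.radians(yaw)),0]); z=np.array([0,0,-1.]); return np.column_stack([np.cross(y,z),y,z])
def best(xy,z,yaws):
    """yaw (mod 180 alternatives) with J6 nearest to 0..centre"""
    o=[]
    for y in yaws:
        q=inverse_kinematics([*xy,z],Rt(y))
        if q is not None: o.append((float(np.abs(np.array(q)-current_joint_positions())[[0,3,4,5]].max()),y,np.round(q,0)))
    return sorted(o,key=lambda a:a[0])
E
python3 - <<'E'
from h import *
def L(x,y,z): return pix('top',205+(x+.5)/5.7-.5,145+(y+.5)/5.7-.5,z)[:2]
def W(x,y,z): return pix('top',335+(x-458+.5)/5.7-.5,170+(y+.5)/5.7-.5,z)[:2]
print('cruc',L(339.5,87,38),'lid',L(372,460,6))
print('basin',W(634,160,145),'ring',W(623,164,110))
def tri(F,segs,z,tails,zt):
    m=[(F(*a,z)+F(*b,z))/2 for a,b in segs]; c=np.mean(m,0); print('c',c,'tailc',np.mean([F(*t,zt) for t in tails],0))
    for q in m: d=q-c; print('  mid',q.round(1),np.hypot(*d).round(1),np.degrees(np.arctan2(d[1],d[0])).round(1))
    for t in tails: d=F(*t,zt)-c; print('  tail',np.hypot(*d).round(1),np.degrees(np.arctan2(d[1],d[0])).round(1))
tri(L,[((92,279),(208,299)),((80,290),(119,400)),((212,318),(140,400))],8,[(50,254),(256,293),(121,450)],5)
tri(W,[((552,97),(715,122)),((540,112),(600,265)),((722,140),(630,265))],118,[(503,75),(767,115),(603,315)],115)
print(current_tcp_rot(),current_tool_pos())
for y in range(-180,180,45): print(y,best((495,-309),127,[y]), best((580,200),127,[y]))
E
```

```text
cruc [613.42531473 -44.91336022] lid [432.74934272 -63.48348285]
basin [ 494.74618907 -307.01471171] ring [ 498.06845206 -308.69338352]
c [495.21872225  51.92967568] tailc [495.05965238  51.96760246]
  mid [516.3  48.4] 21.4 -9.4
  mid [487.9  72.8] 22.1 109.3
  mid [481.4  34.6] 22.2 -128.4
  tail 60.9 50.8
  tail 59.7 -70.1
  tail 60.0 171.3
c [ 495.70016168 -308.76959248] tailc [ 495.55755506 -308.34467852]
  mid [ 522.1 -312.1] 26.6 -7.3
  mid [ 485.4 -282.9] 27.8 111.8
  mid [ 479.6 -331.2] 27.6 -125.6
  tail 69.9 53.0
  tail 69.8 -68.8
  tail 68.6 171.1
[[ 9.61118312e-01  2.76136668e-01 -3.62992724e-04]
 [ 2.76136906e-01 -9.61117555e-01  1.20592239e-03]
 [-1.58792901e-05 -1.25926978e-03 -9.99999207e-01]] [ 151.81123757 -528.40707281  230.633213  ]
-180 [(211.9742013049676, -180, array([ -32.,    9.,    3.,   84.,    0., -122.]))] [(160.97443591426972, -180, array([ 19.,  13.,   7.,  85.,   0., -71.]))]
-135 [(256.97420130496755, -135, array([ -32.,    9.,    3.,   84.,    0., -167.]))] [(205.9744359142697, -135, array([  19.,   13.,    7.,   85.,    0., -116.]))]
-90 [(58.02579
[... 158 characters left out ...]
403029, -45, array([-32.,   9.,   3.,  84.,   0., 103.]))] [(92.99578744472815, -45, array([ 19.,  13.,   7.,  85.,   0., 154.]))]
0 [(41.99602205403029, 0, array([-32.,   9.,   3.,  84.,   0.,  58.]))] [(92.99578744472815, 0, array([ 19.,  13.,   7.,  85.,   0., 109.]))]
45 [(76.97420130496756, 45, array([-32.,   9.,   3.,  84.,   0.,  13.]))] [(92.99578744472815, 45, array([19., 13.,  7., 85.,  0., 64.]))]
90 [(121.97420130496756, 90, array([-32.,   9.,   3.,  84.,   0., -32.]))] [(92.99578744472815, 90, array([19., 13.,  7., 85.,  0., 19.]))]
135 [(166.97420130496755, 135, array([-32.,   9.,   3.,  84.,   0., -77.]))] [(115.9744359142697, 135, array([ 19.,  13.,   7.,  85.,   0., -26.]))]
```

```bash
python3 - <<'E'
from h import *
command_gripper(85,30)
B=(495,-307.5)
move_pose([*B,200],Rt(0)); move_l([*B,128],150); 
command_gripper(50,30); print(current_gripper_width(),current_gripper_force())
move_l([*B,215],120); print(current_gripper_width(),current_wrist_force())
move_pose([450,197,140],Rt(0)); p,d=snapshot('top'); cv2.imwrite('pics/t1raw.png',p[:,:,::-1]); np.save('t1.npy',d)
print(move_l([450,197,21.5],100,max_force=6),current_tool_pos())
command_gripper(85); move_l([450,197,110],150); print(current_clock())
a=cv2.resize(p[170:232,335:395,::-1],None,fx=6.5,fy=6.5,interpolation=cv2.INTER_CUBIC)
b=cv2.resize(p[130:260,120:280,::-1],(400,325),interpolation=cv2.INTER_CUBIC)
img=np.zeros((410,800,3),np.uint8); img[:a.shape[0],:a.shape[1]]=a; img[:325,400:]=b; cv2.imwrite('pics/v1.png',img)
E
```

```text
61.372674741807195 31.348089147359133
61.31149633366676 [ 0.41392791 -0.08750474 -0.56865703]
True [449.22457555 196.90894489  22.92494123]
7.825
```

View pics/v1.png

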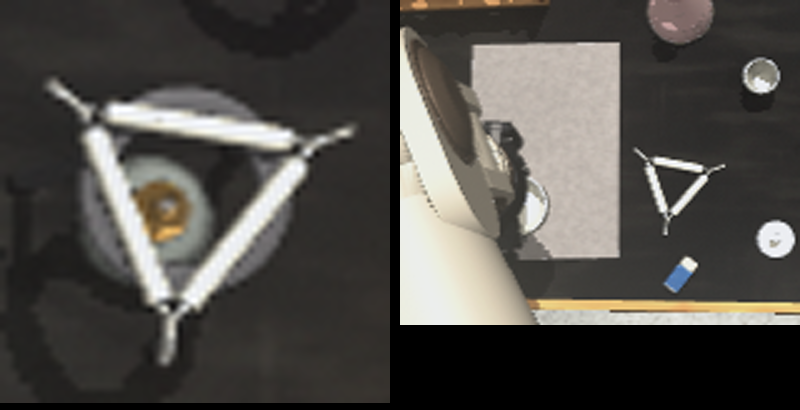

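The view shows the wide triangle bare on the ring, with tubes at crop (200,126), (128,216) and (247,232). The basin is at the mat's near end. Next I'll pinch the top tube and move the triangle.

```bash
python3 - <<'E'
from h import *
def W(x,y,z): return pix('top',335+(x+.5)/6.5-.5,170+(y+.5)/6.5-.5,z)[:2]
mids=[(W(*a,118)+W(*b,118))/2 for a,b in [((105,112),(295,140)),((95,130),(160,303)),((302,162),(192,303))]]
tl=[W(*t,115) for t in [(50,83),(352,128),(165,362)]]
c=(np.mean(mids,0)+np.mean(tl,0))/2
ang=[np.degrees(np.arctan2(*(q-c)[::-1])) for q in mids+tl]; ph=np.mean((np.array(ang)-[0,120,-120,60,-60,180]+180)%360-180)
print(np.mean(mids,0),np.mean(tl,0),ph,ang,'ring',W(187.5,189,110))
r=27*np.array([np.cos(np.radians(ph)),np.sin(np.radians(ph))]); g=c+r
move_l([450,197,200],200); command_gripper(26,40)
move_pose([*g,160],Rt(ph)); move_l([*g,112],100)
print(current_tool_pos(),command_gripper(2,40),current_gripper_width())
move_l([*g,190],100); print(current_gripper_width())
T=np.array([594,202])+r
move_pose([*T,120],Rt(ph))
for n in('top','scene'):
    p,d=snapshot(n); cv2.imwrite(f'pics/{n}2raw.png',p[:,:,::-1]); np.save(n+'2.npy',d)
print(move_l([*T,8.3],80,max_force=6),current_tool_pos())
command_gripper(26); move_l([*T,100],150); print(current_clock())
move_pose([520,0,230],Rt(0));
p,d=snapshot('top'); cv2.imwrite('pics/t3raw.png',p[:,:,::-1]); np.save('t3.npy',d); p=p[:,:,::-1]
a=cv2.resize(p[170:232,335:395],None,fx=6.5,fy=6.5,interpolation=cv2.INTER_CUBIC)
b=cv2.resize(p[140:240,142:214],None,fx=5.5,fy=5.5,interpolation=cv2.INTER_CUBIC)
img=np.zeros((560,800,3),np.uint8); img[:a.shape[0],:a.shape[1]]=a; img[:b.shape[0],400:400+b.shape[1]]=b; cv2.imwrite('pics/v3.png',img)
E
```

```text
[ 495.15050086 -308.48018847] [ 495.97942339 -308.04828461] -7.638440987767154 [np.float64(-8.248545480063441), np.float64(113.0009841877812), np.float64(-126.58877508192195), np.float64(52.25054356198229), np.float64(-67.77276877627037), np.float64(171.52791566188935)] ring [ 497.28646463 -308.3951127 ]
[ 522.3656414  -311.5918684   111.90780856] False 7.571390390494229
7.908560662517916
False [621.09558556 198.50979666   8.82290293]
17.375
```

View pics/v3.png

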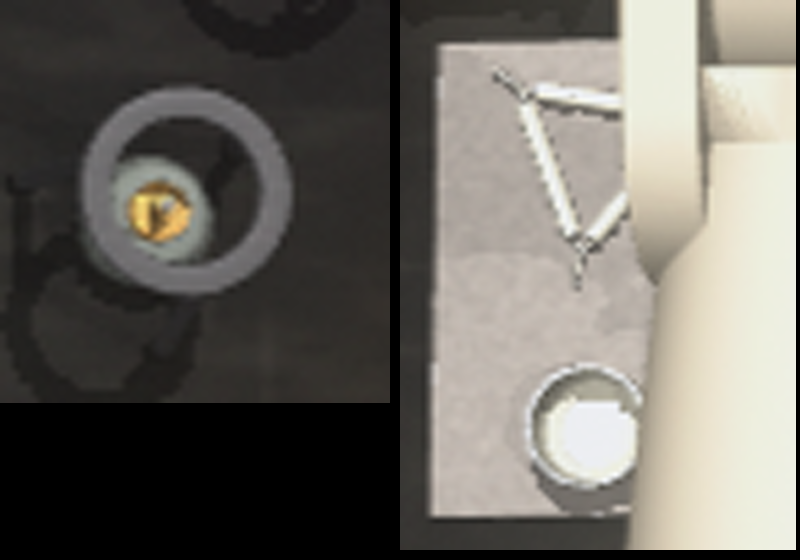

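The triangle lies on the mat, with its left tube at (550,171) in the crop and its corner at (585,240). The basin rim centre is ≈(585,428). The bare ring is centred at (188,191).

```bash
python3 - <<'E'
from h import *
def W(x,y,z): return pix('top',335+(x+.5)/6.5-.5,170+(y+.5)/6.5-.5,z)[:2]
def M(x,y,z): return pix('top',142+(x-400+.5)/5.5-.5,140+(y+.5)/5.5-.5,z)[:2]
print('ring',W(188,191,110)); b=M(585,428,38); print('basin',b)
ph=np.radians(-7.64); u=lambda a,r: r*np.array([np.cos(ph+np.radians(a)),np.sin(ph+np.radians(a))])
print('c est',(M(527,105,14)+M(572,238,14))/2-u(120,27),M(497,72,11)-u(60,70),M(578,288,11)-u(180,70))
E
```

```text
ring [ 496.47641709 -308.59078697]
basin [447.81479865 197.40350559]
c est [593.55036277 201.32998979] [593.25957225 201.03699643] [592.35393372 200.43618698]
```

```bash
python3 - <<'E'
from h import *
g=[449.2,197.2]; T=[593.8,201.5]
command_gripper(85,30)
move_pose([*g,110],Rt(0)); move_l([*g,21.5],120); command_gripper(50,30); print(current_gripper_width())
move_l([*g,100],120); move_l([*T,100],150)
print(move_l([*T,25],60,max_force=6),current_tool_pos())
command_gripper(85); move_l([*T,150],150); print(current_clock())
# next: approach narrow triangle from clear side, pictures first
move_pose([480,-200,230],Rt(0))
p,d=snapshot('top'); cv2.imwrite('pics/t4raw.png',p[:,:,::-1]); p=p[:,:,::-1]
q,d=snapshot('scene'); q=q[:,:,::-1]; cv2.imwrite('pics/s4raw.png',q)
a=cv2.resize(p[140:255,140:300],None,fx=4.9,fy=4.9,interpolation=cv2.INTER_CUBIC)
cv2.imwrite('pics/v4.png',a)
E
```

```text
61.1651446429977
True [593.64495833 201.82808795  26.25358109]
25.7
```

View pics/v4.png

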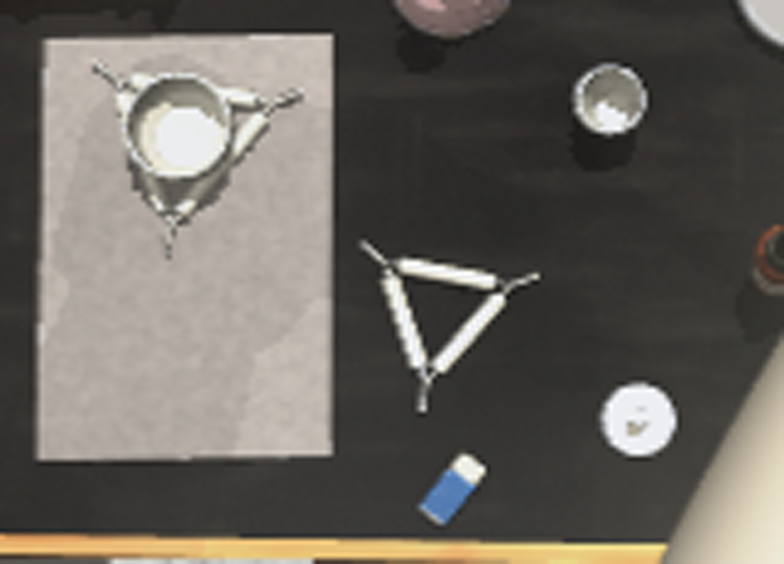

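```bash
python3 - <<'E'
from h import *
def V(x,y,z): return pix('top',140+(x+.5)/4.9-.5,140+(y+.5)/4.9-.5,z)[:2]
print('basin',V(179.5,127.5,41),'wide c',np.mean([V(*t,11) for t in [(95,65),(302,93),(168,257)]],0))
c=(np.mean([V(*t,5) for t in [(362,243),(539,276),(422,409)]],0)+np.array([495.15,51.95]))/2; print('narrow',c)
ph=-9.4; r=21.5*np.array([np.cos(np.radians(ph)),np.sin(np.radians(ph))]); g=c+r
command_gripper(26,40)
move_pose([*g,100],Rt(ph)); move_l([*g,2.3],80)
command_gripper(2,40); print(current_gripper_width(),current_tool_pos())
move_l([*g,200],150)
p,d=snapshot('top'); cv2.imwrite('pics/t5raw.png',p[:,:,::-1])
T=np.array([496.8,-308.4])+r
move_pose([*T,160],Rt(ph))
print(move_l([*T,112.3],60,max_force=6),current_tool_pos())
command_gripper(26); move_l([*T,180],150); print(current_clock())
move_pose([480,-60,230],Rt(0))
p,d=snapshot('top'); cv2.imwrite('pics/t6raw.png',p[:,:,::-1]); p=p[:,:,::-1]
q,d=snapshot('scene'); q=q[:,:,::-1]; cv2.imwrite('pics/s6raw.png',q)
a=cv2.resize(p[170:232,335:395],None,fx=6.5,fy=6.5,interpolation=cv2.INTER_CUBIC)
b=cv2.resize(q[205:290,310:370],None,fx=6.5,fy=6.5,interpolation=cv2.INTER_CUBIC)
img=np.zeros((560,800,3),np.uint8); img[:a.shape[0],:a.shape[1]]=a; img[:b.shape[0],400:400+b.shape[1]]=b; cv2.imwrite('pics/v6.png',img)
E
```

```text
basin [592.61219111 199.74626653] wide c [592.92012205 200.90698392]
narrow [495.33333712  51.90246657]
7.559998557364844 [516.85043615  48.4210663    2.87700398]
True [ 517.56146177 -311.57592556  112.80268821]
35.2667
```

View pics/v6.png

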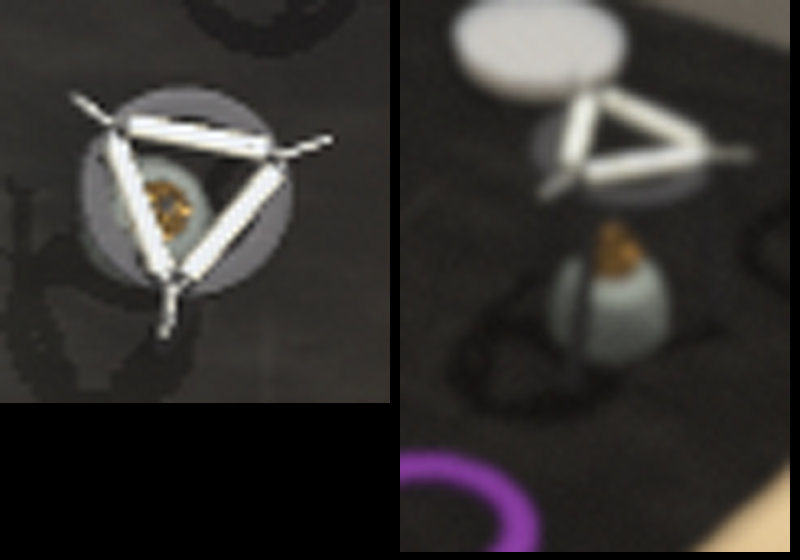

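The narrow triangle lies on the ring, centred near (190,191) in the crop. Next is the crucible.

```bash
python3 - <<'E'
from h import *
def W(x,y,z): return pix('top',335+(x+.5)/6.5-.5,170+(y+.5)/6.5-.5,z)[:2]
mids=[(W(*a,118)+W(*b,118))/2 for a,b in [((132,127),(268,146)),((113,140),(168,275)),((280,172),(190,276))]]
tl=[W(*t,115) for t in [(73,97),(330,138),(165,337)]]
print(np.mean(mids,0),np.mean(tl,0)); c=(np.mean(mids,0)+np.mean(tl,0))/2+[.4,.3]; print(c)
y=-38; g=[613.6,-44.6]
command_gripper(64,25)
move_pose([*g,120],Rt(y)); move_l([*g,23],100); command_gripper(30,25); print(current_gripper_width(),current_tool_pos())
move_l([*g,215],150); move_pose([*c,170],Rt(y))
print(move_l([*c,124.5],60,max_force=5),current_tool_pos())
command_gripper(64); move_l([*c,190],150); print(current_clock())
move_pose([460,-30,230],Rt(0))
p,d=snapshot('top'); cv2.imwrite('pics/t7raw.png',p[:,:,::-1]); p=p[:,:,::-1]
q,d=snapshot('scene'); q=q[:,:,::-1]; cv2.imwrite('pics/s7raw.png',q)
a=cv2.resize(p[170:232,335:395],None,fx=6.5,fy=6.5,interpolation=cv2.INTER_CUBIC)
b=cv2.resize(q[205:290,310:370],None,fx=6.5,fy=6.5,interpolation=cv2.INTER_CUBIC)
img=np.zeros((560,800,3),np.uint8); img[:a.shape[0],:a.shape[1]]=a; img[:b.shape[0],400:400+b.shape[1]]=b; cv2.imwrite('pics/v7.png',img)
E
```

```text
[ 496.05563185 -308.62012127] [ 496.05467867 -308.18601944]
[ 496.45515526 -308.10307036]
38.997631584408694 [614.05566075 -44.59988208  23.855421  ]
True [ 496.19882474 -307.66192665  123.57760867]
43.3083
```

View pics/v7.png

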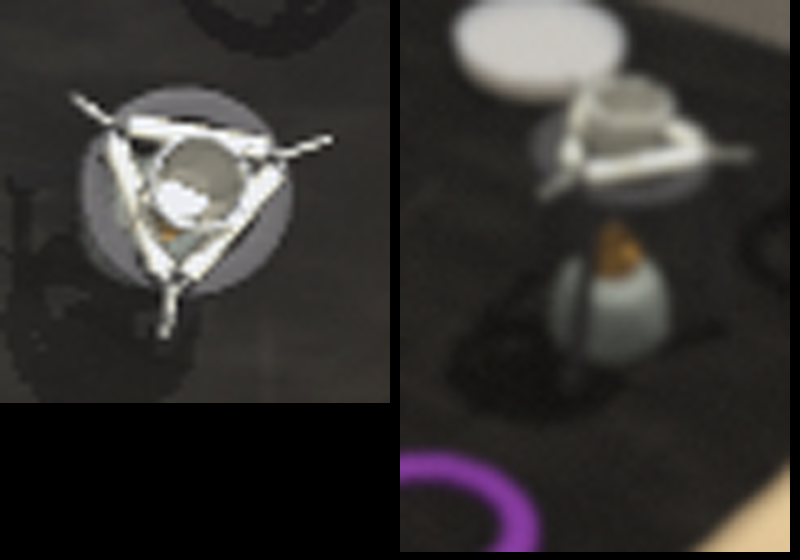

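The crucible is seated upright, with its rim centre at ≈(198,182) in the crop. Now the lid.

```bash
python3 - <<'E'
from h import *
def W(x,y,z): return pix('top',335+(x+.5)/6.5-.5,170+(y+.5)/6.5-.5,z)[:2]
k=W(198.5,182,139); print('rim',k)
T=(k+[.4,.3]+np.array([496.3,-307.9]))/2; g=[433.1,-63.2]
command_gripper(30,25)
move_pose([*g,100],Rt(0)); move_l([*g,8.5],80,max_force=10); command_gripper(2,25); print(current_gripper_width(),current_tool_pos())
z0=current_tool_pos()[2]
move_l([*g,220],150); move_pose([*T,190],Rt(0))
print(T,z0,move_l([*T,136+z0],50,max_force=4),current_tool_pos())
command_gripper(26); move_l([*T,230],120); print(current_clock())
move_pose([440,0,230],Rt(0))
p,d=snapshot('top'); np.save('t8.npy',d); cv2.imwrite('pics/t8raw.png',p[:,:,::-1]); p=p[:,:,::-1]
q,d=snapshot('scene'); q=q[:,:,::-1]; cv2.imwrite('pics/s8raw.png',q)
a=cv2.resize(p[170:232,335:395],None,fx=6.5,fy=6.5,interpolation=cv2.INTER_CUBIC)
b=cv2.resize(q[205:290,310:370],None,fx=6.5,fy=6.5,interpolation=cv2.INTER_CUBIC)
img=np.zeros((560,800,3),np.uint8); img[:a.shape[0],:a.shape[1]]=a; img[:b.shape[0],400:400+b.shape[1]]=b; cv2.imwrite('pics/v8.png',img)
E
```

```text
rim [ 495.84232071 -307.2790959 ]
8.14589350722886 [433.39322818 -63.24709047   8.92347054]
[ 496.27116035 -307.43954795] 8.923470538486782 False [ 496.40595346 -307.55721007  145.27974292]
51.9167
```

View pics/v8.png

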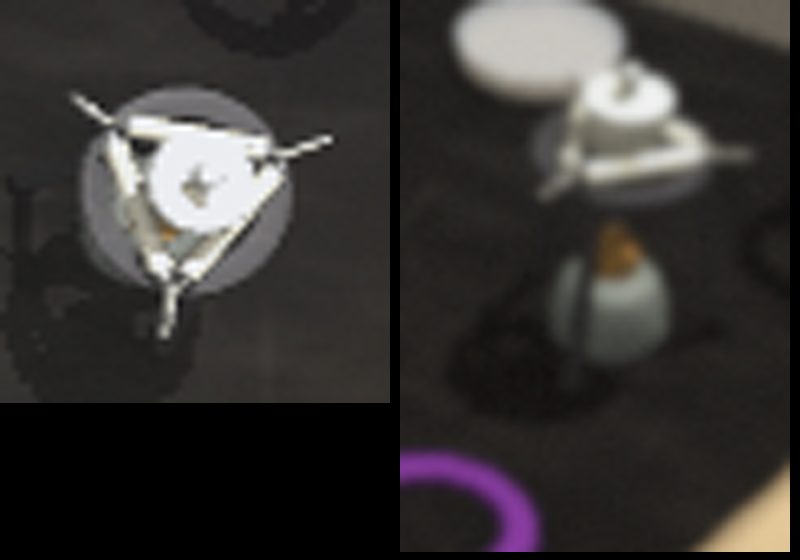

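The lid sits level and centred on the crucible, at crop (203,183). One last check of the whole scene, with the mat in side view.

```bash
python3 - <<'E'
from h import *
move_pose([330,-330,260],Rt(0))
p,d=snapshot('top');q,d=snapshot('scene')
a=cv2.resize(p[100:260,130:400,::-1],None,fx=2.9,fy=2.9,interpolation=cv2.INTER_CUBIC)[:,:780]
b=cv2.resize(q[150:250,180:360,::-1],(230,128)); 
b=cv2.resize(q[160:215,185:300,::-1],(270,129),interpolation=cv2.INTER_CUBIC)
img=np.zeros((600,780,3),np.uint8); img[:464]=a[:464,:780]; img[466:595,:270]=b; cv2.imwrite('pics/v9.png',img); print(current_clock())
E
```

```text
54.625
```

View pics/v9.png

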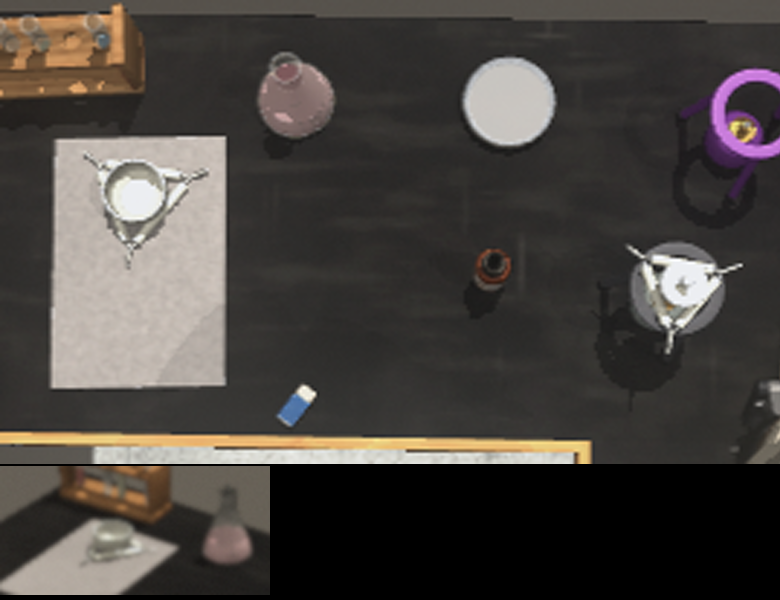

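The basin stands in the wide triangle on the mat at (134,192), and the lidded crucible is on the tripod at (685,285). The bystanders are unmoved and the robot is clear, so I'm handing in.

```bash
python3 -c "
from station import *
print(sign_off())"
```

```text
the job is handed in; nothing more can be done
None
```

The changeover is complete and handed in at about 55 s: the basin stands in the wide triangle on the mat, the lidded crucible sits in the narrow triangle on the tripod, and the dropper bottle, eraser and flask look unmoved in the last picture.

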